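# Lift a hot crispbread off the sheet with a turner and set it on the cooling stand

## Task

The round crispbread on the baking sheet is fresh from the oven: slide the turner under it, lift it off the sheet and set it down so that it rests level across the two bars of the cooling stand, midway between them. Never touch the crispbread with the gripper and leave the other things on the worktop where they stand. Then draw the turner out and lay it back, blade flat, on its white rest.

Things in the scene. Friction and masses are not known exactly. Their poses are not given: they have to be found in the camera images.
- turner: Offset turner (slotted spatula), 120 g, 233 mm long. Origin: underside of the blade's centre; +x to the tip, +z up. Steel blade x -50 to +50 mm, flat below, 62 mm wide (54 at the heel), 2.5 mm thick, thinning over the last 30 mm to 1.2 mm at the tip. A thin bent neck rises from the heel to a straight black handle. It starts blade flat on the rest, handle free in the air, stable by itself.
- turner_grip (a point): Good grasp point in the handle, at x -125 mm, z +50 mm in the turner's frame, axes as the turner's. The handle is 16 mm wide in y with flat parallel sides, 20 mm deep; its centre line runs from x -82, z 36 mm up and back to x -182, z 69 mm (18 degrees).
- turner_tip (a point): Middle of the blade's leading edge, x +50 mm, z 0.6 mm in the turner's frame.
- crispbread: Round brown crispbread, rigid, about 60 g, 125 mm across, 11.5 mm thick. Origin: centre of the underside, +z up. The underside is flat to a radius of 48 mm, then curls up by 4 mm to the rim, so that a blade can start under the edge. Lies loose on the sheet and slides when pushed, until it meets the lip.
- baking_sheet: Small aluminium baking sheet, fixed, 175 mm (x) by 150 mm (y). Origin on the worktop under its centre, +x towards its lip, +z up. Flat top 12 mm above the origin. Only the back edge has a raised lip: inner face at x +83 mm, top 19 mm above the flat. Front edge (x -87 mm) and sides are open.
- cooling_stand: Cooling stand of steel wire, fixed. Origin on the worktop under its centre. Two parallel 8 mm bars run along its x from -80 to +80 mm at y -43 and +43 mm, tops 60 mm above the origin; the gap between them is 78 mm clear, open at the front (-x) and down to 16 mm (cross wires at the foot). Behind x +84 mm the bars turn up by 20 mm. 8 mm legs under the bars at x -86 and +70 mm.
- tool_rest: Turner's rest: white ceramic slab, fixed, 130 mm (x) by 110 mm (y), 12 mm thick. Origin on the worktop under its centre; its top is 12 mm above.
- spice_jar: Bystander: glass spice jar with green lid, upright, 46 mm across, 106 mm tall. Origin: centre of its underside.
- shaker: Bystander: clear shaker with grey cap, upright, 44 mm across, 90 mm tall. Origin: centre of its underside.
- tin: Bystander: food tin, 75 mm across, 58 mm tall. Origin: centre of its underside.
- timer: Bystander: round white kitchen timer, 67 mm across, 47 mm tall. Origin: centre of its underside.

How it is judged:
On the way, in this order (a step that is already met when the one before it is completed fails the run):
1. the crispbread is lifted clear of the sheet, borne by the turner (height (world z) of crispbread above 0.045 m and contact force between crispbread and turner above 0.1 N and contact force between crispbread and baking_sheet below 0.02 N and contact force between crispbread and cooling_stand below 0.02 N), for 0.3 s.
2. the crispbread rests level across the two bars, off the turner (y of crispbread in the frame of cooling_stand between -0.015 and 0.015 m and x of crispbread in the frame of cooling_stand between -0.045 and 0.045 m and z of crispbread in the frame of cooling_stand between 0.055 and 0.065 m and angle between crispbread's own z axis and vertical below 0.1 rad and contact force between crispbread and turner below 0.02 N and contact force between crispbread and cooling_stand above 0.1 N), for 0.3 s.
At the end, for the whole second after the job is handed in: The crispbread lies still and level (0.1 rad) on both bars, off the turner, centred within 15 mm across and 45 mm along the bars, underside 55 to 65 mm up; the turner lies still with its blade flat (0.1 rad) on the rest, blade centre within 55 mm of the rest's (all of step 2 and linear speed of each of crispbread, turner below 0.01 m/s and horizontal distance between turner and tool_rest below 0.055 m and z of turner in the frame of tool_rest between 0.008 and 0.017 m and angle between turner's own z axis and vertical below 0.1 rad); the robot touches nothing.
It fails at once if the gripper or arm touches the crispbread (contact force between crispbread and the fingers above 0.3 N or contact force between crispbread and the arm above 0.3 N).
It fails at once if a bystander is moved by more than 25 mm (distance of any of spice_jar, shaker, tin, timer from where it was at the start of the episode above 0.025 m).
It also fails if it takes over 64 s, if anything falls off the work surface, if the arm or the gripper's body presses on something with over 40 N, if the wrist force passes 120 N, or if a joint passes its speed limit or range.

## Robot

A 6-joint arm with a two-finger parallel gripper is mounted at the origin on a cart in front of the work surface, level with it; the furniture and walls round the work are solid. World frame = base frame: x ahead of the robot, y to its left, z up, the work surface at z = 0. Lengths are in m, angles in rad, forces in N, time in s.
With the tool pointing down it reaches from about 0.275 to 0.75 m from the base axis. Payload 10.2 kg.
Tool frame: the origin (TCP) lies on the centre line of the jaws, within the pads' length; the fingertips stand manip.tip_reach ahead of it and the grasp point (between the pads) lies 8 mm behind it (manip.tip_reach is the distance from the TCP to the fingertips, in m); z points along the fingers, y is the line along which they close (so a half turn about z gives the same grasp; the last joint's range is limited). The gripper opens to 88 mm and grips with 3 to 60 N. Pads are 18 mm wide; open, the fingers measure 123 mm over their backs; the gripper's body (75 mm by 187 mm) begins 45 mm behind the grasp point.
Start: joints at [1.066, 0.313, 1.498, -0, 1.331, -0.223], TCP at [0.146, 0.504, 0.25] pointing down, gripper open.
Joint ranges: [-2.94, 2.94], [-0.97, 2.17], [0.19, 2.56], [-1.23, 4.37], [0.02, 3.11], [-2.88, 2.88]. Speed limits (rad/s): [2.39, 2.39, 3.01, 3.14, 3.14, 3.14].

## Interface

Orientations are given as a 3x3 rotation matrix whose columns are the frame's x, y, z axes.
In Python, from station import manip gives the robot as it stands. The module is installed in compiled form; this text tells all that it offers.
- The arm moves only by the tool step_arm, never from a script. Its arguments are lists of equal length, an entry for each row: "jaw": the opening, from -1 (shut) to 1 (fully open); "linear": the shift along the tool's x, y, z in mm, a list of three; "twist": the turn about the tool's z in degrees. A call has 1 to 8 rows; each row shifts and turns the commanded pose from where the row before left it, along the tool's axes as they then stand; what a row does not reach is not made up. A row lasts 1/12 s, in which the tool goes at most 41.7 mm and 7.16 degrees, less where a joint would pass 70% of its speed; a pose out of reach is approached as far as the arm can. A call with a gripper value outside its range is refused whole. The fingers move at their own pace and stop on an object; "grip_force" is the grip in N (left out, the last holds). Time passes only in rows, so rows that do not move let the fingers close. It gives the time, the measured TCP pose, the force, the opening and the grip force at its end, in the units of the state.
- manip.observe(): the state, without advancing time (a new reading comes with each control period).
- manip.camera(name): name is "scene" or "top" or "wrist"; returns a dict with "frame" (384x512x3 uint8, red, green, blue), "fx", "fy", "cx", "cy" (pixels), "R" (3x3) and "t" (3): a world point X has camera coordinates R X + t. Camera axes: x right, y down, z forward; pixel columns grow to the right and rows downward; lengths in m; the calibration is good to about 2 mm. A picture is of the moment at which its call begins. There is no depth.
- manip.hand_in(): hands the job in; it is judged then, once.
Trained networks look in a picture, given as the dict that the camera call returned (one of the last four; its "shot" number tells which), for a name from the list of things; names that differ only in an ending like _2 or _b are one class to them, and where a whole thing is asked for, a point or a joint stands for the part that bears it (a point fixed in the world has none). Each returns a list of dicts, best first, with "p" (0 to 1); they miss things now and then, are a little off and sometimes report something else, mostly with a low value. They report only what shows in the picture. A call takes as long as a camera call.
- manip.recognise(picture, target): "point" ([x, y, z] in m, in world coordinates, good to about 4 mm: the middle of the surface that is visible of it).
- manip.trace(picture, target): "mask" (384x512 bool, what is visible of it).
- manip.tip_of(picture, target): "point" ([x, y, z] in m, in world coordinates, good to about 4 mm: a listed point, or the origin of a listed thing).
The state is a dict: "time": time; "joints": joint angles; "qd": joint speeds; "joint_efforts": joint torques, N m; "ee_pos": TCP position; "ee_rot": TCP orientation; "wrist_force": force on the tool from outside, world axes, zero at the start; "wrist_torque": the same for the moment, N m; "width": finger opening in m; "grip_force": force on a finger pad.
Only numpy, scipy, OpenCV 4.12 (cv2) and the standard library are available. Lean on these libraries where they do the work, as an engineer would, in place of code of your own. Each camera call takes 0.05 s, during which the arm holds its last target. There are 200 camera calls.

## Working session

There is one attempt and no reset: what is moved stays moved. The work goes in short steps, Python scripts to look and compute and a tool call to move; the robot and the scene stay as the last step left them, time stands still between calls to the robot, and variables do not carry over. Pictures are saved under pics/ and viewed, at most 13 in all, crops included, and the job is handed in when it is done.

Besides the shell and the picture viewer there is one more tool, called after "Request:" as name(argument=value, ...) on one line, values as JSON. step_arm: Moves the arm, as the interface text tells. Its arguments: {"type":"object","properties":{"jaw":{"type":"array"},"linear":{"type":"array"},"twist":{"type":"array"},"grip_force":{"type":"number"}},"required":["jaw","linear","twist"]}

```bash
mkdir -p pics; cat > a.py <<'E'
from station import manip
import cv2, numpy as np
pics={}
for n in ("scene","top"):
    c=manip.camera(n); pics[n]=c
    cv2.imwrite(f"pics/{n}0.png",c["frame"][:,:,::-1])
    for t in ["turner","turner_grip","turner_tip","crispbread","baking_sheet","cooling_stand","tool_rest","spice_jar","shaker","tin","timer"]:
        r=manip.tip_of(c,t)
        print(n,t,[(np.round(d["point"],4).tolist(),round(d["p"],2)) for d in r[:2]])
s=manip.observe(); print(s["time"],s["ee_pos"],np.round(s["ee_rot"],3).tolist(),manip.tip_reach)
E
python3 a.py
```

```text
scene turner [([0.5572, -0.0091, 0.0096], 0.84), ([0.6775, -0.1613, 0.0019], 0.42)]
scene turner_grip [([0.4364, 0.0091, 0.0619], 0.87), ([0.6071, -0.0153, 0.0127], 0.42)]
scene turner_tip [([0.6076, -0.0141, 0.0155], 0.76), ([0.6267, 0.1565, -0.0008], 0.61)]
scene crispbread [([0.5926, 0.3231, 0.0129], 0.86)]
scene baking_sheet [([0.5822, 0.3195, -0.0002], 0.81)]
scene cooling_stand [([0.5461, -0.3227, -0.0018], 0.62)]
scene tool_rest [([0.5641, -0.0012, 0.0007], 0.78)]
scene spice_jar [([0.6263, 0.1593, -0.0029], 0.51)]
scene shaker [([0.6074, -0.1591, -0.0001], 0.69), ([0.6773, -0.159, 0.0007], 0.62)]
scene tin [([0.4847, -0.5021, -0.0007], 0.74)]
scene timer [([0.6797, -0.1616, 0.0026], 0.73), ([0.4838, -0.5022, -0.0004], 0.34)]
top turner [([0.5584, -0.0095, 0.01], 0.88)]
top turner_grip [([0.432, 0.008, 0.0625], 0.63)]
top turner_tip [([0.6068, -0.0159, 0.0121], 0.64)]
top crispbread [([0.5857, 0.3216, 0.015], 0.91)]
top baking_sheet [([0.5817, 0.3189, -0.0003], 0.59)]
top cooling_stand [([0.5494, -0.326, 0.0031], 0.65), ([0.4822, -0.5058, 0.0021], 0.49)]
top tool_rest [([0.5679, -0.005, -0.0018], 0.58)]
top spice_jar [([0.6213, 0.157, -0.001], 0.79)]
top shaker [([0.6027, -0.1552, 0.005], 0.61)]
top tin [([0.6724, -0.1607, -0.0004], 0.64), ([0.4794, -0.5064, 0.0018], 0.63)]
top timer [([0.6777, -0.1574, -0.001], 0.68), ([0.5794, 0.3195, -0.0005], 0.43)]
1.2 [0.14601068 0.50429256 0.24973232] [[-0.961, 0.278, 0.0], [0.278, 0.961, 0.0], [-0.0, 0.0, -1.0]] 0.011
```

View pics/top0.png

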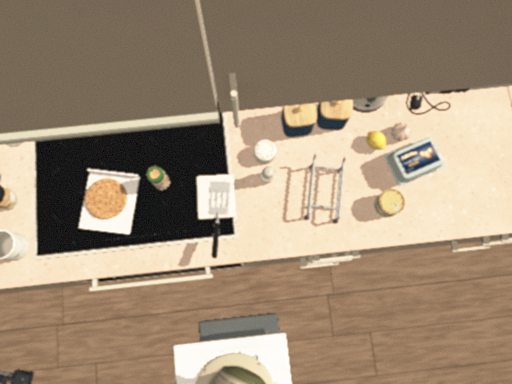

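View pics/scene0.png

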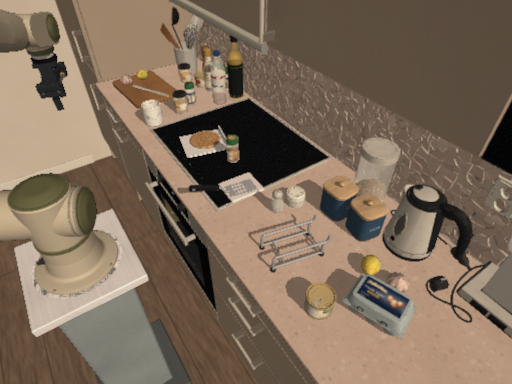

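The top view shows the sheet with the bread at (106,199), jar (158,178), turner blade (216,195) with handle down to (215,250), shaker (268,174), timer (265,150), stand (324,190) and tin (390,203). This matches the network points. Next I measure the yaws.

```bash
cat > h.py <<'E'
from station import manip
import cv2, numpy as np
def toplane(c,uv,z):
    uv=np.atleast_2d(uv).astype(float)
    d=np.c_[(uv[:,0]-c["cx"])/c["fx"],(uv[:,1]-c["cy"])/c["fy"],np.ones(len(uv))]@np.array(c["R"])
    o=-np.array(c["R"]).T@np.array(c["t"])
    return o+d*((z-o[2])/d[:,2])[:,None]
def proj(c,X):
    X=np.atleast_2d(X); p=X@np.array(c["R"]).T+np.array(c["t"])
    return np.c_[p[:,0]/p[:,2]*c["fx"]+c["cx"],p[:,1]/p[:,2]*c["fy"]+c["cy"]]
def rect(c,t,z):
    r=manip.trace(c,t)
    if not r: return None
    m=r[0]["mask"]; v,u=np.nonzero(m)
    P=toplane(c,np.c_[u,v],z)
    rr=cv2.minAreaRect((P[:,:2]*1000).astype(np.float32))
    return round(r[0]["p"],2),len(u),np.round(rr[0],1),np.round(rr[1],1),round(rr[2],1), np.round(P[:,:2].mean(0)*1000,1)
E
cat > b.py <<'E'
from h import *
c=manip.camera("top"); s=manip.camera("scene")
for t,z in [("baking_sheet",.012),("crispbread",.0235),("tool_rest",.012),("cooling_stand",.06),("turner",.02)]:
    print(t,rect(c,t,z),rect(s,t,z))
g=lambda a,b:None
# crops of stand and sheet, rectified at bar-top / sheet height, 1 px = 0.5 mm
for name,ctr,z in [("stand",(.548,-.325),.06),("sheet",(.585,.32),.012)]:
    out=[]
    for cam in (c,s):
        w=np.array([[ctr[0]+a,ctr[1]+b,z] for a,b in [(.14,.14),(.14,-.14),(-.14,-.14),(-.14,.14)]])
        H=cv2.getPerspectiveTransform(proj(cam,w).astype(np.float32),np.float32([[0,0],[390,0],[390,390],[0,390]]))
        out.append(cv2.warpPerspective(cam["frame"],H,(390,390),flags=cv2.INTER_CUBIC))
    cv2.imwrite(f"pics/{name}.png",np.hstack(out)[:,:,::-1])
E
python3 b.py
```

```text
baking_sheet (0.76, 1592, array([582.2, 314. ]), array([151.8, 179. ]), 77.1, array([571.7, 304.7])) (0.94, 537, array([580.1, 312.5]), array([163. , 189.1]), 79.4, array([562.9, 299.8]))
crispbread (0.55, 1369, array([589.8, 321.1]), array([121.9, 122.5]), 40.4, array([588.6, 321.4])) (0.64, 378, array([582.5, 317.2]), array([114.1, 118.5]), 87.3, array([581.4, 314.7]))
tool_rest (0.9, 1053, array([561.7,  -1.7]), array([107.6, 131.2]), 85.2, array([562.1,   3.2])) (0.88, 555, array([557.9,  -3.8]), array([118.6, 134. ]), 86.4, array([557.3,  -4.5]))
cooling_stand (0.83, 657, array([ 542.5, -320.8]), array([100. , 193.5]), 77.0, array([ 536.7, -322.3])) (0.92, 741, array([ 534.4, -337.5]), array([144. , 209.2]), 77.2, array([ 522.8, -343.5]))
turner (0.83, 789, array([493.4,  -3.8]), array([ 60.5, 225.4]), 82.5, array([522.,  -5.])) (0.65, 480, array([491.9,  11.5]), array([ 71.7, 226.6]), 65.5, array([509.5,   9.7]))
```

View pics/stand.png

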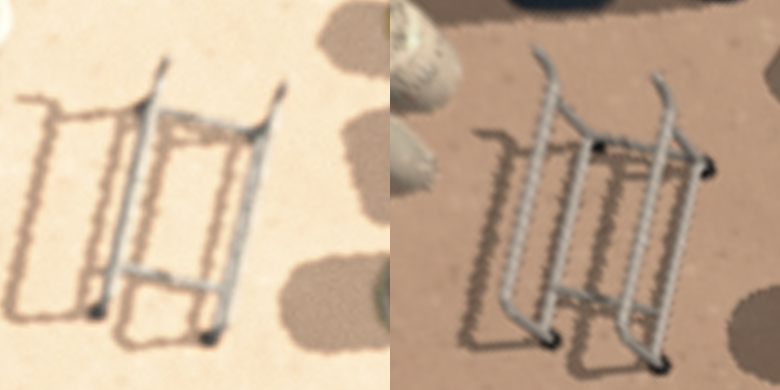

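View pics/sheet.png

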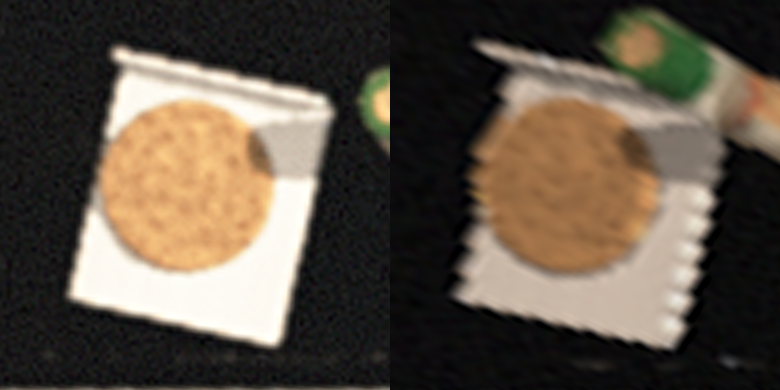

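The rectified views (0.72 mm/px) show the sheet's front corners at (70,298) and (282,346), so its yaw is about −12.7° and its centre about (0.579, 0.314). The bread is near (0.590, 0.3215), about 11 mm short of the lip. The stand bars run (104,300)–(147,110) and (222,320)–(258,140). I'll fit a stand model to both views.

```bash
cat > fit.py <<'E'
from h import *
from scipy.optimize import minimize
def line(a,b): return np.linspace(a,b,60)
B=[]
for y in (-.043,.043):
    B+= [line((-.08,y,.056),(.08,y,.056)),line((-.086,y,.006),(-.086,y,.05)),line((.07,y,.006),(.07,y,.05)),line((.084,y,.056),(.09,y,.076))]
B=np.vstack(B)
L=[]
for n in ("top","scene"):
    c=manip.camera(n); m=manip.trace(c,"cooling_stand")[0]["mask"]
    dt=cv2.distanceTransform((~m).astype(np.uint8),cv2.DIST_L2,5)
    v,u=np.nonzero(m); L.append((c,dt,np.c_[u,v]))
from scipy.spatial import cKDTree
def cost(p,sel=(0,1)):
    k,s=np.cos(p[2]),np.sin(p[2]); W=B@np.array([[k,s,0],[-s,k,0],[0,0,1]])+[p[0],p[1],0]
    e=0
    for i in sel:
        c,dt,uv=L[i]
        q=proj(c,W).astype(np.float32)
        e+=cv2.remap(dt,q[:,:1],q[:,1:],cv2.INTER_LINEAR).clip(0,8).mean()
        e+=cKDTree(q).query(uv)[0].clip(0,4).mean()
    return e
for sel in ((0,1),(0,),(1,)):
  best=min((minimize(cost,[.547+a,-.324+b,np.radians(y)],args=(sel,),method="Nelder-Mead",options=dict(initial_simplex=np.array([.547+a,-.324+b,np.radians(y)])+np.array([[0,0,0],[.006,0,0],[0,.006,0],[0,0,.05]]))) for a in (-.01,.01) for b in (-.008,.008) for y in (-13,-9)),key=lambda r:r.fun)
  print(sel,best.x[:2],np.degrees(best.x[2]),best.fun)
E
cat >> h.py <<'E'
def plan(target,yawdeg):
    "total twist and linear (mm, in tool axes after the twist) to put the TCP at target, tool x = -direction(yawdeg)"
    s=manip.observe(); R=np.array(s["ee_rot"]); p=np.array(s["ee_pos"])
    y=np.degrees(np.arctan2(-R[1,0],-R[0,0])); tw=-(yawdeg-y)
    a=np.radians(yawdeg); Rn=np.array([[-np.cos(a),np.sin(a),0],[-np.sin(a),-np.cos(a),0],[0,0,-1]]).T
    Rn[:,1]=np.cross(Rn[:,2],Rn[:,0])
    print("t",s["time"],"yaw",round(y,2),"pos",np.round(p,4),"twist",round(tw,2),"lin",np.round(Rn.T@(np.array(target)-p)*1000,1),"w",s["width"],"g",s["grip_force"],"F",np.round(s["wrist_force"],2))
E
python3 fit.py; python3 -c "
from h import *
plan((.4345,.0085,.15),-7.6)"
```

```text
(0, 1) [ 0.54206642 -0.3237121 ] -12.98007218941824 3.3398762189935427
(0,) [ 0.5406721 -0.3219438] -13.437426368160972 1.4739368324743398
(1,) [ 0.54145139 -0.32478149] -12.927317616155785 1.7656120733621294
t 2.0 yaw -16.15 pos [0.146  0.5043 0.2497] twist -8.55 lin [-220.4 -529.6   99.7] w 0.0882991697739025 g 0.0 F [0.34 0.23 0.67]
```

Request:
step_arm(jaw=[1, 1, 1, 1, 1, 1, 1, 1], linear=[[0, 0, 0], [0, 0, 0], [-17, -40.5, 0], [-17, -40.5, 0], [-17, -40.5, 0], [-17, -40.5, 0], [-17, -40.5, 0], [-17, -40.5, 0]], twist=[-4.3, -4.25, 0, 0, 0, 0, 0, 0])

```text
time: 2.67
ee_pos: [0.2112, 0.2614, 0.2497]
ee_rot: [[-0.991, 0.131, 0.001], [0.131, 0.991, 0.0], [-0.001, 0.0, -1.0]]
wrist_force: [1.2, -0.7, 0.4]
width: 0.0883
grip_force: 0.0
```

Request:
step_arm(jaw=[1, 1, 1, 1, 1, 1, 1, 1], linear=[[-17, -40, 0], [-17, -40, 0], [-17, -40, 0], [-17, -40, 10], [-17, -40, 20], [-17, -40, 30], [-17, -40, 40], [0, 0, 0]], twist=[0, 0, 0, 0, 0, 0, 0, 0])

```text
time: 3.33
ee_pos: [0.28, 0.0118, 0.1695]
ee_rot: [[-0.99, 0.139, -0.004], [0.139, 0.99, 0.001], [0.005, 0.0, -1.0]]
wrist_force: [0.0, 0.9, -0.5]
width: 0.0883
grip_force: 0.0
```

```bash
cat > c.py <<'E'
from h import *
plan((.4345,.0085,.054),-7.6)
for n in ("top","scene","wrist"):
    c=manip.camera(n)
    for t in ("turner","turner_grip","turner_tip"):
        print(n,t,[(np.round(d["point"],4).tolist(),round(d["p"],2)) for d in manip.tip_of(c,t)[:1]])
cv2.imwrite("pics/w1.png",c["frame"][:,:,::-1])
for a in (-.1,-.125,-.15): print(a,proj(c,[.558+a*.991,-.0095-a*.132,.064]))
E
python3 c.py
```

```text
t 3.3333 yaw -8.0 pos [0.28   0.0118 0.1695] twist -0.4 lin [-152.7  -23.7  115.5] w 0.08826293847068127 g 0.0 F [ 0.04  0.86 -0.47]
top turner [([0.559, -0.0107, 0.0118], 0.66)]
top turner_grip [([0.4294, 0.0109, 0.0616], 0.75)]
top turner_tip [([0.6055, -0.019, 0.0141], 0.72)]
scene turner [([0.5529, -0.0088, 0.0125], 0.83)]
scene turner_grip [([0.4301, 0.0079, 0.0588], 0.63)]
scene turner_tip [([0.6081, -0.0157, 0.0131], 0.86)]
wrist turner []
wrist turner_grip [([0.4341, 0.0088, 0.0643], 0.94)]
wrist turner_tip []
-0.1 [[268.46937755 382.30321005]]
-0.125 [[268.85362998 359.754875  ]]
-0.15 [[269.25708185 336.0798969 ]]
```

View pics/w1.png

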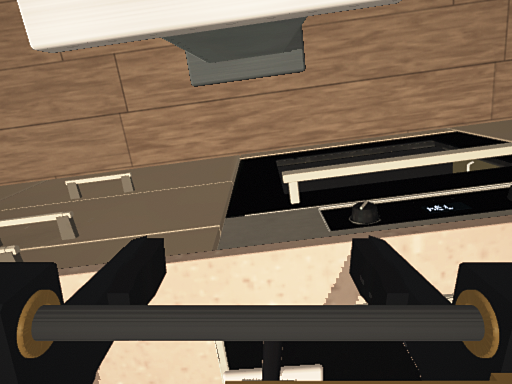

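The wrist view shows the handle at (270,360), in line between the fingers. My plan helper had a sign slip, so I'll fix it and go on from here.

```bash
sed -i 's/Rn=np.array(\[\[-np.cos(a),np.sin(a),0\],\[-np.sin(a)/Rn=np.array([[-np.cos(a),-np.sin(a),0],[-np.sin(a)/' h.py; python3 -c "
from h import *
plan((.4325,.0085,.12),-8)
plan((.4325,.0085,.054),-8)"
```

```text
t 3.9333 yaw -7.54 pos [0.2807 0.0156 0.1726] twist 0.46 lin [-151.4   14.1   52.6] w 0.08837337606774004 g 0.0 F [ 0.45 -1.13  0.46]
t 3.9333 yaw -7.54 pos [0.2807 0.0156 0.1726] twist 0.46 lin [-151.4   14.1  118.6] w 0.08837337606774004 g 0.0 F [ 0.45 -1.13  0.46]
```

Request:
step_arm(jaw=[1, 1, 1, 1, 1, 1, 1], linear=[[-30, 3, 0], [-30, 3, 0], [-30, 3, 10], [-30, 3, 20], [-31, 2, 22], [0, 0, 0], [0, 0, 0]], twist=[0.4, 0, 0, 0, 0, 0, 0])

```text
time: 4.52
ee_pos: [0.4319, 0.0086, 0.1189]
ee_rot: [[-0.99, 0.139, -0.004], [0.139, 0.99, 0.001], [0.004, 0.001, -1.0]]
wrist_force: [0.5, 0.1, 0.5]
width: 0.0882
grip_force: 0.0
```

```bash
python3 -c "
from h import *
plan((.4325,.0085,.054),-8)
c=manip.camera('wrist')
for t in ('turner_grip',):
    print(t,[(np.round(d['point'],4).tolist(),round(d['p'],2)) for d in manip.tip_of(c,t)[:1]])
m=manip.trace(c,'turner')
if m:
    v,u=np.nonzero(m[0]['mask']);print(m[0]['p'],len(u),[ (r,u[v==r].min(),u[v==r].max()) for r in range(v.min(),v.max(),12) if (v==r).any()])
cv2.imwrite('pics/w2.png',c['frame'][:,:,::-1])
"
```

```text
t 4.5167 yaw -7.96 pos [0.4319 0.0086 0.1189] twist 0.04 lin [-0.6 -0.  64.9] w 0.0881549334580533 g 0.0 F [0.52 0.14 0.51]
turner_grip [([0.5601, 0.0021, -0.0014], 0.6)]
0.66 8277 [(126, np.int64(252), np.int64(258)), (138, np.int64(243), np.int64(273)), (150, np.int64(242), np.int64(274)), (162, np.int64(243), np.int64(274)), (174, np.int64(243), np.int64(273)), (186, np.int64(243), np.int64(272)), (198, np.int64(243), np.int64(272)), (210, np.int64(243), np.int64(272)), (222, np.int64(243), np.int64(272)), (234, np.int64(244), np.int64(271)), (246, np.int64(245), np.int64(270)), (258, np.int64(245), np.int64(270)), (270, np.int64(245), np.int64(269)), (282, np.int64(252), np.int64(262)), (294, np.int64(222), np.int64(292)), (342, np.int64(223), np.int64(289)), (354, np.int64(221), np.int64(291)), (366, np.int64(221), np.int64(293)), (378, np.int64(222), np.int64(291))]
```

View pics/w2.png

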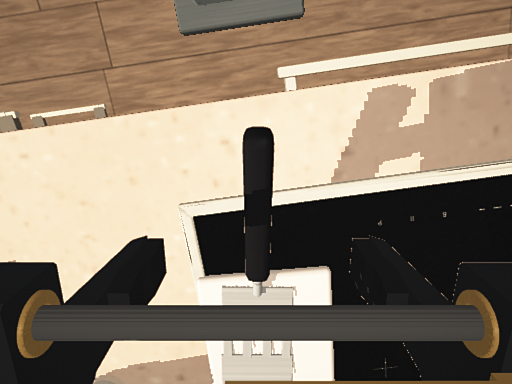

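The handle is upright and centred at column 258, between rows 126 and 281, and the jaws straddle it. I'll check its position along x from its ends.

```bash
python3 -c "
from h import *
c=manip.camera('wrist')
print(toplane(c,[258,126],.088),toplane(c,[258,126],.078),toplane(c,[258,281],.052))
a=np.radians(-8);d=np.array([np.cos(a),np.sin(a)])
g=np.array([.4325,.0085])
for k,z in ((-.060,.088),(-.057,.078),(.046,.052),(.04,.055)): print(k,proj(c,[*(g+k*d),z]))
"
```

```text
[[0.37509519 0.01724055 0.088     ]] [[0.37609898 0.01711671 0.078     ]] [[0.48185147 0.00255818 0.052     ]]
-0.06 [[256.63872539 121.95320383]]
-0.057 [[256.67703754 126.09807371]]
0.046 [[256.56192002 276.19250299]]
0.04 [[256.56135769 270.56860838]]
```

Request:
step_arm(jaw=[1, 1, 1, 1, 1], linear=[[0, 0, 20], [0, 0, 20], [0, 0, 20], [0, 0, 5], [0, 0, 0]], twist=[0, 0, 0, 0, 0])

```text
time: 5.13
ee_pos: [0.4316, 0.0084, 0.0556]
ee_rot: [[-0.99, 0.139, -0.001], [0.139, 0.99, 0.0], [0.001, 0.0, -1.0]]
wrist_force: [0.0, 0.8, 0.6]
width: 0.0882
grip_force: 0.0
```

Request:
step_arm(jaw=[-1, -1, -1, -1, -1, -1, -1, -1], linear=[[0, 0, 1], [0, 0, 0], [0, 0, 0], [0, 0, 0], [0, 0, 0], [0, 0, 0], [0, 0, 0], [0, 0, 0]], twist=[0, 0, 0, 0, 0, 0, 0, 0], grip_force=60)

```text
time: 5.8
ee_pos: [0.4321, 0.0083, 0.0544]
ee_rot: [[-0.99, 0.139, -0.0], [0.139, 0.99, -0.0], [0.0, -0.0, -1.0]]
wrist_force: [0.1, -0.5, 0.2]
width: 0.0367
grip_force: 0.0
```

Request:
step_arm(jaw=[-1, -1, -1, -1, -1, -1, -1, -1], linear=[[0, 0, 0], [0, 0, 0], [0, 0, -10], [0, 0, -20], [0, 0, -25], [0, 0, -25], [0, 0, -20], [0, 0, 0]], twist=[0, 0, 0, 0, 0, 0, 0, 0])

```text
time: 6.47
ee_pos: [0.4335, 0.008, 0.1575]
ee_rot: [[-0.99, 0.139, 0.006], [0.139, 0.99, -0.001], [-0.006, -0.001, -1.0]]
wrist_force: [0.5, 0.4, -0.8]
width: 0.0154
grip_force: 60.0
```

```bash
cat > d.py <<'E'
from h import *
plan((.40,.0,.154),-8)
s=manip.observe(); R=np.array(s["ee_rot"]); p=np.array(s["ee_pos"])
for n in ("top","scene","wrist"):
    c=manip.camera(n)
    for t in ("turner","turner_grip","turner_tip"):
        for d in manip.tip_of(c,t)[:1]: print(n,t,np.round((np.array(d["point"])-p)@R*1000,1),round(d["p"],2))
E
python3 d.py
```

```text
t 6.4667 yaw -7.99 pos [0.4335 0.008  0.1575] twist 0.01 lin [ 32.1 -12.6   3.5] w 0.015426681825669643 g 59.99857725575566 F [ 0.46  0.39 -0.77]
top turner [-127.4   -3.    56.2] 0.95
top turner_grip [0.5 0.4 3.4] 0.73
top turner_tip [-176.2   -2.9   51.8] 0.6
scene turner [-122.9   -0.3   59.6] 0.73
scene turner_grip [0.  0.7 8.6] 0.59
scene turner_tip [-178.7    0.8   57.7] 0.77
wrist turner_grip [1.5 0.9 6.7] 0.75
```

The fingers closed a little later than I allowed, so the lift began early and the handle sits about 14 mm too low in the pads. I'll set it back and regrip.

Request:
step_arm(jaw=[-1, -1, -1, -1, -1, -1, -1], linear=[[0, 0, 20], [0, 0, 25], [0, 0, 20], [0, 0, 12], [0, 0, 6], [0, 0, 3], [0, 0, 0]], twist=[0, 0, 0, 0, 0, 0, 0])

```text
time: 7.65
ee_pos: [0.4322, 0.0083, 0.0684]
ee_rot: [[-0.99, 0.139, -0.0], [0.139, 0.99, -0.0], [0.0, -0.0, -1.0]]
wrist_force: [0.2, 0.3, -0.7]
width: 0.0156
grip_force: 60.0
```

Request:
step_arm(jaw=[-1, -1, -0.3, -0.3, -0.3, -0.3, -0.3, -0.3], linear=[[0, 0, 1], [0, 0, 0], [0, 0, 0], [0, 0, 0], [0, 0, 0], [0, 0, 4], [0, 0, 6], [0, 0, 4]], twist=[0, 0, 0, 0, 0, 0, 0, 0], grip_force=60)

```text
time: 8.32
ee_pos: [0.4319, 0.0084, 0.0527]
ee_rot: [[-0.99, 0.139, -0.0], [0.139, 0.99, 0.0], [0.0, 0.0, -1.0]]
wrist_force: [0.5, -0.2, -0.1]
width: 0.0306
grip_force: 0.0
```

Request:
step_arm(jaw=[-1, -1, -1, -1, -1, -1, -1, -1], linear=[[0, 0, 0], [0, 0, 0], [0, 0, 0], [0, 0, 0], [0, 0, 0], [0, 0, 0], [0, 0, 0], [0, 0, 0]], twist=[0, 0, 0, 0, 0, 0, 0, 0])

```text
time: 8.98
ee_pos: [0.4321, 0.0083, 0.0534]
ee_rot: [[-0.99, 0.139, 0.0], [0.139, 0.99, -0.0], [-0.0, -0.0, -1.0]]
wrist_force: [-0.9, 0.5, -0.3]
width: 0.0152
grip_force: 60.0
```

```bash
python3 d.py
```

```text
t 8.9833 yaw -8.0 pos [0.4321 0.0083 0.0534] twist 0.0 lin [  30.6  -12.7 -100.6] w 0.015194863537610516 g 59.99965265393257 F [-0.91  0.5  -0.32]
top turner [-129.9   -3.8   43. ] 0.98
top turner_tip [-177.2   -3.8   40.5] 0.95
scene turner [-126.8   -2.4   40. ] 0.8
scene turner_grip [-2.7  2.  -9.7] 0.71
scene turner_tip [-178.2    2.4   38.3] 0.61
wrist turner_grip [-2.9  1.5 -9.2] 0.62
```

Request:
step_arm(jaw=[-1, -1, -1, -1, -1, -1, -1, -1], linear=[[0, 0, -10], [0, 0, -20], [0, 0, -25], [0, 0, -30], [0, 0, -30], [0, 0, -25], [0, 0, -10], [0, 0, 0]], twist=[0, 0, 0, 0, 0, 0, 0, 0])

```text
time: 10.25
ee_pos: [0.4329, 0.0081, 0.2055]
ee_rot: [[-0.99, 0.139, 0.004], [0.139, 0.99, -0.001], [-0.004, -0.001, -1.0]]
wrist_force: [1.4, -0.6, -1.9]
width: 0.0148
grip_force: 60.0
```

```bash
python3 d.py; python3 -c "
from h import *
plan((.344,.377,.2),-12.7)"
```

```text
t 10.25 yaw -7.99 pos [0.4329 0.0081 0.2055] twist 0.01 lin [ 31.5 -12.6  51.5] w 0.014772335321070534 g 59.99955274164677 F [ 1.39 -0.62 -1.92]
top turner [-130.9   -2.1   41.2] 0.66
top turner_grip [ -0.6  -1.  -10.1] 0.94
top turner_tip [-173.2    1.6   42.4] 0.95
scene turner [-125.1    0.3   46.3] 0.88
scene turner_grip [-3.2  1.2 -4.4] 0.91
scene turner_tip [-176.6    2.3   44.5] 0.67
t 10.85 yaw -8.0 pos [0.4321 0.0083 0.2032] twist 4.7 lin [167.  340.3   3.2] w 0.015129185453765777 g 59.99967522919178 F [-0.4   0.93 -0.94]
```

Request:
step_arm(jaw=[-1, -1, -1, -1, -1, -1, -1, -1], linear=[[0, 0, 0], [0, 0, 0], [10, 20, 0], [15, 30, 0], [17, 34, 0], [17, 34, 0], [17, 34, 0], [17, 34, 0]], twist=[2.3, 2.4, 0, 0, 0, 0, 0, 0])

```text
time: 11.52
ee_pos: [0.3815, 0.2119, 0.2035]
ee_rot: [[-0.975, 0.22, 0.0], [0.22, 0.975, 0.0], [-0.0, 0.0, -1.0]]
wrist_force: [0.6, -1.3, -0.7]
width: 0.0154
grip_force: 60.0
```

Request:
step_arm(jaw=[-1, -1, -1, -1, -1, -1, -1, -1], linear=[[17, 34, 10], [17, 34, 20], [15, 34, 25], [12, 25, 25], [8, 17, 15], [5, 10, 10], [0, 0, 0], [0, 0, 0]], twist=[0, 0, 0, 0, 0, 0, 0, 0])

```text
time: 12.18
ee_pos: [0.3445, 0.373, 0.1006]
ee_rot: [[-0.976, 0.219, -0.001], [0.219, 0.976, -0.001], [0.001, -0.001, -1.0]]
wrist_force: [0.1, -0.1, -0.8]
width: 0.0151
grip_force: 60.0
```

```bash
python3 d.py; cat > e.py <<'E'
from h import *
import sys
plan((.344,.377,.0534),-12.7)
out=[]
for n in ("top","scene"):
    c=manip.camera(n)
    for t in ("crispbread","turner","turner_tip","baking_sheet"):
        for d in manip.tip_of(c,t)[:1]: print(n,t,np.round(d["point"],4),round(d["p"],2))
    if n=="top": print(rect(c,"crispbread",.0235))
    u,v=proj(c,[.55,.33,.03])[0].astype(int); k=55
    f=c["frame"][max(v-k,0):v+k,max(u-k-10,0):u+k+10]; out.append(cv2.resize(f,(390,330),interpolation=cv2.INTER_CUBIC))
cv2.imwrite(sys.argv[1],np.hstack(out)[:,:,::-1])
E
python3 e.py pics/e1.png
```

```text
t 12.1833 yaw -12.64 pos [0.3445 0.373  0.1006] twist -4.64 lin [-106.9 -361.7  -53.4] w 0.015145368178523756 g 59.99968148767948 F [ 0.1  -0.15 -0.8 ]
top turner [-126.9   -2.    43.8] 0.62
top turner_grip [-299.6 -320.4  104.2] 0.58
top turner_tip [-175.4   -0.9   39.6] 0.64
scene turner [-129.3   -1.1   37.7] 0.77
scene turner_grip [-3.6  1.6 -7.6] 0.54
scene turner_tip [-178.6    2.1   39.4] 0.79
wrist turner_grip [-3.9  3.2 -8.9] 0.97
t 12.7833 yaw -12.71 pos [0.3448 0.373  0.1008] twist -0.01 lin [ 1.6  3.7 47.4] w 0.014991050984826927 g 59.99959543347359 F [-0.33  0.55 -0.58]
top crispbread [0.5854 0.3201 0.0098] 0.58
top turner [0.4694 0.345  0.0577] 0.75
top turner_tip [0.5158 0.3317 0.0605] 0.71
top baking_sheet [5.791e-01 3.199e-01 4.000e-04] 0.56
(0.58, 1307, array([588.2, 320.3]), array([121.9, 117.4]), 83.9, array([588.5, 321. ]))
scene crispbread [0.5923 0.3246 0.0124] 0.66
scene turner [0.4665 0.3428 0.0609] 0.52
scene turner_tip [0.5179 0.335  0.0617] 0.73
scene baking_sheet [ 0.5844  0.3169 -0.0015] 0.89
```

View pics/e1.png

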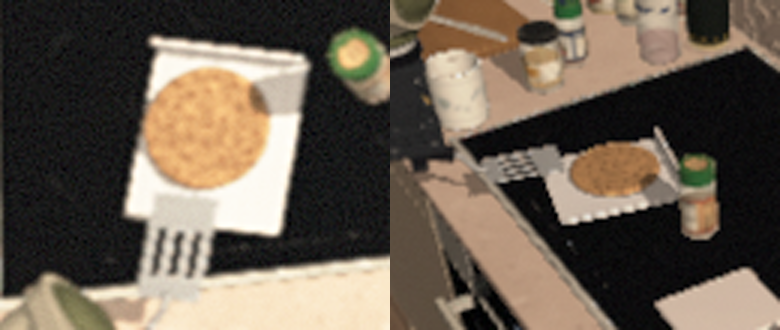

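The blade lines up with the bread, its tip at (185,195) just short of the rim. I'll shift 4 mm left and go down.

Request:
step_arm(jaw=[-1, -1, -1, -1, -1, -1, -1, -1], linear=[[2, 4, 0], [0, 0, 12], [0, 0, 12], [0, 0, 10], [0, 0, 6], [0, 0, 4], [0, 0, 0], [0, 0, 0]], twist=[0, 0, 0, 0, 0, 0, 0, 0])

```text
time: 14.0
ee_pos: [0.3438, 0.3775, 0.0569]
ee_rot: [[-0.976, 0.22, 0.0], [0.22, 0.976, 0.0], [-0.0, 0.0, -1.0]]
wrist_force: [-0.2, -0.3, -1.2]
width: 0.015
grip_force: 60.0
```

Request:
step_arm(jaw=[-1, -1, -1, -1], linear=[[0, 0, 1.5], [0, 0, 1.5], [0, 0, 0.5], [0, 0, 0]], twist=[0, 0, 0, 0])

```text
time: 14.33
ee_pos: [0.3437, 0.3775, 0.0533]
ee_rot: [[-0.976, 0.22, 0.0], [0.22, 0.976, 0.0], [-0.0, 0.0, -1.0]]
wrist_force: [-0.6, -0.4, -0.6]
width: 0.0147
grip_force: 60.0
```

```bash
python3 d.py
```

```text
t 14.3333 yaw -12.69 pos [0.3437 0.3775 0.0533] twist -4.69 lin [-108.3 -366.  -100.7] w 0.014698645860281268 g 60.00016629695892 F [-0.6  -0.42 -0.59]
top turner [-1.283e+02 -1.000e-01  4.190e+01] 0.84
top turner_grip [ -2.7   1.6 -10.1] 0.58
top turner_tip [-175.4    1.4   40. ] 0.97
scene turner [-127.8   -4.5   36.9] 0.61
scene turner_grip [-1.8  3.4 -8. ] 0.61
scene turner_tip [-178.4    2.1   36.5] 0.84
wrist turner_grip [-0.9 -0.2 -9.3] 0.55
```

Request:
step_arm(jaw=[-1, -1, -1, -1], linear=[[0, 0, 0.7], [0, 0, 0], [0, 0, 0], [0, 0, 0]], twist=[0, 0, 0, 0])

```text
time: 15.27
ee_pos: [0.3436, 0.3774, 0.0525]
ee_rot: [[-0.976, 0.22, -0.0], [0.22, 0.976, -0.0], [0.0, -0.0, -1.0]]
wrist_force: [-0.1, 0.1, 0.1]
width: 0.0154
grip_force: 60.0
```

Request:
step_arm(jaw=[-1, -1, -1, -1], linear=[[0, 0, 0.7], [0, 0, 0], [0, 0, 0], [0, 0, 0]], twist=[0, 0, 0, 0])

```text
time: 15.6
ee_pos: [0.3436, 0.3774, 0.0519]
ee_rot: [[-0.976, 0.22, 0.0], [0.22, 0.976, 0.0], [-0.0, 0.0, -1.0]]
wrist_force: [-0.8, 0.9, 0.9]
width: 0.0148
grip_force: 60.0
```

Request:
step_arm(jaw=[-1, -1, -1, -1], linear=[[0, 0, 0.7], [0, 0, 0], [0, 0, 0], [0, 0, 0]], twist=[0, 0, 0, 0])

```text
time: 15.93
ee_pos: [0.3437, 0.3774, 0.0512]
ee_rot: [[-0.976, 0.22, 0.0], [0.22, 0.976, 0.0], [-0.0, 0.0, -1.0]]
wrist_force: [-2.0, 1.2, 1.2]
width: 0.0151
grip_force: 60.0
```

Request:
step_arm(jaw=[-1, -1, -1, -1, -1, -1, -1, -1], linear=[[-5, 0, 0], [-6, 0, 0], [-6, 0, 0], [-6, 0, 0], [-6, 0, 0], [-6, 0, 0], [-5, 0, 0], [0, 0, 0]], twist=[0, 0, 0, 0, 0, 0, 0, 0])

```text
time: 16.6
ee_pos: [0.3839, 0.3684, 0.0512]
ee_rot: [[-0.975, 0.22, 0.001], [0.22, 0.975, 0.0], [-0.001, 0.001, -1.0]]
wrist_force: [1.3, -0.8, 1.3]
width: 0.0152
grip_force: 60.0
```

```bash
python3 d.py; python3 e.py pics/e2.png
```

```text
t 16.6 yaw -12.73 pos [0.3839 0.3684 0.0512] twist -4.73 lin [ -67.2 -362.6 -102.8] w 0.015221186234517299 g 60.00000022351742 F [ 1.29 -0.83  1.28]
top turner [-128.9   -2.5   38.5] 0.95
top turner_grip [-402.9 -448.4   51.5] 0.59
top turner_tip [-174.    -0.9   38.5] 0.85
scene turner [-128.4    1.5   37.3] 0.52
scene turner_grip [-1.4  0.4 -8.8] 0.66
scene turner_tip [-179.5    3.4   37.4] 0.64
wrist turner_grip [-0.8  0.4 -7.9] 0.7
t 17.2 yaw -12.69 pos [0.3826 0.3687 0.0512] twist 0.01 lin [39.5 -0.4 -2.2] w 0.015132716064897717 g 59.99953553080559 F [ 2.22 -0.58  0.47]
top crispbread [0.5966 0.3203 0.0172] 0.73
top turner [0.5087 0.339  0.0138] 0.88
top turner_tip [0.5529 0.3295 0.0138] 0.78
top baking_sheet [ 0.5755  0.3183 -0.002 ] 0.8
(0.92, 1340, array([602.3, 319.5]), array([119. , 121.8]), 22.3, array([601.6, 319. ]))
scene crispbread [ 0.6079 -0.1567 -0.0009] 0.74
scene turner [0.5048 0.3403 0.0143] 0.65
scene baking_sheet [ 0.5847  0.3184 -0.0011] 0.58
```

View pics/e2.png

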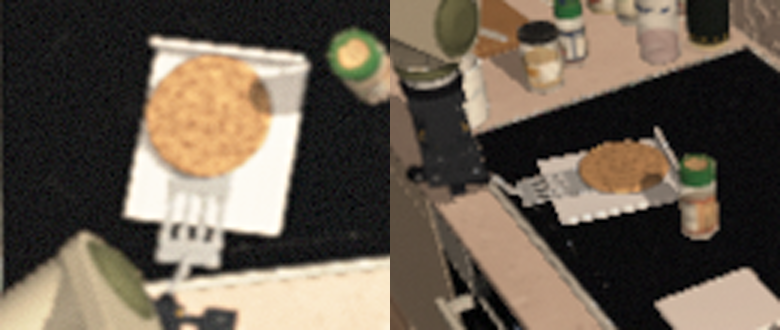

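The bread has slid up against the lip, its centre at (208,115) in the left crop, and the tip is at its edge at (200,178). I'll push on under it.

Request:
step_arm(jaw=[-1, -1, -1, -1, -1, -1, -1, -1], linear=[[-4, 0, 0], [-4, 0, 0], [-5, 0, 0], [-5, 0, 0], [-5, 0, 0], [-5, 0, 0], [-5, 0, 0], [-5, 0, 0]], twist=[0, 0, 0, 0, 0, 0, 0, 0])

```text
time: 18.42
ee_pos: [0.42, 0.3603, 0.0514]
ee_rot: [[-0.976, 0.22, -0.001], [0.22, 0.976, 0.0], [0.001, 0.0, -1.0]]
wrist_force: [-7.5, 1.5, 8.4]
width: 0.0155
grip_force: 60.0
```

```bash
cat > f.py <<'E'
from h import *
plan((.344,.377,.0534),-12.7)
for n in ("top","scene"):
    c=manip.camera(n)
    print(n,[(t,np.round(d["point"],4).tolist()) for t in ("crispbread","turner") for d in manip.tip_of(c,t)[:1]],rect(c,"crispbread",.0245))
E
python3 f.py
```

```text
t 18.4167 yaw -12.7 pos [0.42   0.3603 0.0514] twist -0.0 lin [77.8 -0.4 -2. ] w 0.015480081751033296 g 59.99982185661793 F [-7.53  1.48  8.42]
top [('crispbread', [0.5994, 0.318, 0.0168]), ('turner', [0.5467, 0.3282, 0.0119])] (0.91, 1342, array([603.4, 317.2]), array([120. , 122.7]), 29.0, array([602.6, 316.6]))
scene [('crispbread', [0.6057, 0.3204, 0.0166]), ('turner', [0.5442, 0.3288, 0.0177])] (0.64, 408, array([597.7, 314.3]), array([114.6, 129.2]), 16.0, array([596.4, 312.6]))
```

Request:
step_arm(jaw=[-1, -1, -1, -1, -1, -1, -1, -1], linear=[[-5, 0, 0], [-6, 0, 0], [-6, 0, 0], [-6, 0, 0], [-6, 0, 0], [-4, 0, 0], [0, 0, 0], [0, 0, 0]], twist=[0, 0, 0, 0, 0, 0, 0, 0])

```text
time: 19.48
ee_pos: [0.4516, 0.3532, 0.0513]
ee_rot: [[-0.976, 0.22, -0.001], [0.22, 0.976, 0.0], [0.001, -0.0, -1.0]]
wrist_force: [-2.9, 0.1, 6.0]
width: 0.0154
grip_force: 60.0
```

```bash
python3 f.py
```

```text
t 19.4833 yaw -12.7 pos [0.4516 0.3532 0.0513] twist 0.0 lin [110.3  -0.4  -2.1] w 0.015439557236422896 g 59.99974340200424 F [-2.93  0.11  5.98]
top [('crispbread', [0.5991, 0.3127, 0.0172]), ('turner', [0.5769, 0.3218, 0.0123])] (0.68, 1381, array([601. , 314.4]), array([124.3, 120.8]), 83.9, array([600.3, 314.5]))
scene [('crispbread', [0.6785, -0.159, 0.002]), ('turner', [0.5775, 0.3259, 0.0148])] (0.73, 388, array([595.1, 311.3]), array([113.2, 122.4]), 1.2, array([593.9, 310.9]))
```

Request:
step_arm(jaw=[-1, -1, -1, -1, -1, -1, -1, -1], linear=[[-5, 0, 0], [-6, 0, 0], [-6, 0, 0], [-4, 0, 0], [0, 0, 0], [0, 0, -2], [0, 0, -3], [0, 0, -4]], twist=[0, 0, 0, 0, 0, 0, 0, 0])

```text
time: 20.55
ee_pos: [0.4717, 0.3481, 0.0595]
ee_rot: [[-0.976, 0.22, -0.003], [0.22, 0.976, -0.001], [0.002, -0.001, -1.0]]
wrist_force: [0.2, 0.4, -2.0]
width: 0.0151
grip_force: 60.0
```

Request:
step_arm(jaw=[-1, -1, -1, -1, -1, -1, -1, -1], linear=[[0, 0, -5], [0, 0, -6], [0, 0, -6], [0, 0, -7], [0, 0, -7], [0, 0, -7], [0, 0, -4], [0, 0, 0]], twist=[0, 0, 0, 0, 0, 0, 0, 0])

```text
time: 21.22
ee_pos: [0.4728, 0.3486, 0.1033]
ee_rot: [[-0.976, 0.22, 0.002], [0.22, 0.976, 0.001], [-0.001, 0.001, -1.0]]
wrist_force: [0.2, 0.1, -1.6]
width: 0.0151
grip_force: 60.0
```

```bash
python3 d.py;python3 e.py pics/e3.png
```

```text
t 21.2167 yaw -12.69 pos [0.4728 0.3486 0.1033] twist -4.69 lin [  23.6 -355.4  -50.7] w 0.015099366490204547 g 59.999869242310524 F [ 0.24  0.13 -1.57]
top turner_tip [-240.  -463.7  101.2] 0.5
scene turner [-238.1 -467.4  103.8] 0.72
scene turner_grip [-137.    -6.3   38. ] 0.62
wrist turner_grip [-3.8  3.5 -8.9] 0.74
t 21.8167 yaw -12.69 pos [0.4724 0.3484 0.1021] twist 0.01 lin [131.5  -0.3  48.7] w 0.015359556709505583 g 59.99982722103596 F [ 0.17  0.36 -2.26]
top crispbread [0.5966 0.312  0.0631] 0.88
top baking_sheet [ 0.5781  0.317  -0.002 ] 0.7
(0.95, 1439, array([610.5, 326.3]), array([124.4, 125.1]), 87.0, array([611. , 325.8]))
scene crispbread [0.6039 0.313  0.0604] 0.69
scene turner_tip [ 0.4834 -0.5056 -0.0013] 0.3
scene baking_sheet [ 0.5851  0.318  -0.0006] 0.71
```

View pics/e3.png

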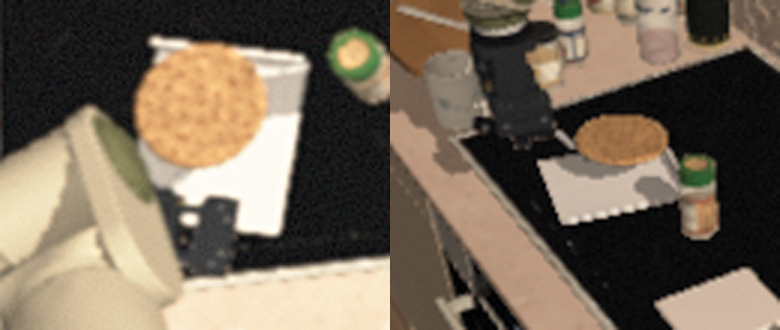

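The bread is borne on the blade, clear of the sheet, at about (0.600, 0.3125, 0.062). I'll lift higher and measure it in the tool frame.

Request:
step_arm(jaw=[-1, -1, -1, -1, -1, -1, -1, -1], linear=[[0, 0, -5], [0, 0, -10], [0, 0, -15], [0, 0, -19], [0, 0, -19], [0, 0, -15], [0, 0, -10], [0, 0, -5]], twist=[0, 0, 0, 0, 0, 0, 0, 0])

```text
time: 23.03
ee_pos: [0.4728, 0.3486, 0.2022]
ee_rot: [[-0.976, 0.22, 0.003], [0.22, 0.976, 0.001], [-0.002, 0.002, -1.0]]
wrist_force: [0.0, 0.3, -1.6]
width: 0.0153
grip_force: 60.0
```

```bash
cat > g.py <<'E'
from h import *
s=manip.observe(); R=np.array(s["ee_rot"]); p=np.array(s["ee_pos"]); B=[]
print(s["time"],p)
f=lambda x:np.round((np.array(x)-p)@R*1000,1)
for n in ("top","scene","top","scene"):
    c=manip.camera(n)
    for d in manip.tip_of(c,"crispbread")[:1]: print(n,"tip",f(d["point"]),round(d["p"],2))
    for t in ("turner","turner_tip"):
        for d in manip.tip_of(c,t)[:1]: print(n,t,f(d["point"]),round(d["p"],2))
    r=rect(c,"crispbread",p[2]-.0414+.014); print(n,"rect",f([*(r[2]/1000),p[2]-.039]),r[3])
r=[-132,-4]
E
python3 g.py
```

```text
23.0333 [0.47278393 0.34859851 0.20224245]
top tip [-130.3   -7.6   39.5] 0.72
top rect [-131.5   -9.4   39.3] [118.8 120.2]
scene tip [-133.7   -6.9   41.3] 0.58
scene turner [-310.4 -453.4  201.2] 0.29
scene rect [-123.8  -24.9   39.2] [126.7 115.9]
top rect [-130.5   -9.5   39.3] [121.9 120.8]
scene tip [-132.7   -8.4   41.4] 0.84
scene turner_tip [-191.  -154.   202.2] 0.7
scene rect [-124.4  -24.    39.2] [121.3 124.8]
```

```bash
python3 -c "
from h import *
plan((.4111,-.2902,.2),-13)"
```

```text
t 24.0333 yaw -12.69 pos [0.4724 0.3484 0.2001] twist 0.31 lin [-8.39e+01 -6.36e+02  1.00e-01] w 0.015305706487830997 g 59.99969467520714 F [ 1.36  0.46 -2.58]
```

Request:
step_arm(jaw=[-1, -1, -1, -1, -1, -1, -1, -1], linear=[[-0.7, -5, 0], [-1.3, -10, 0], [-2, -15, 0], [-2.6, -20, 0], [-3.3, -25, 0], [-4, -30, 0], [-4, -30, 0], [-4, -30, 0]], twist=[0.3, 0, 0, 0, 0, 0, 0, 0])

```text
time: 24.7
ee_pos: [0.456, 0.1808, 0.2002]
ee_rot: [[-0.974, 0.225, 0.0], [0.225, 0.974, -0.0], [-0.0, -0.0, -1.0]]
wrist_force: [0.8, -0.3, -0.8]
width: 0.015
grip_force: 60.0
```

Request:
step_arm(jaw=[-1, -1, -1, -1, -1, -1, -1, -1], linear=[[-4, -30, 0], [-4, -30, 0], [-4, -30, 0], [-4, -30, 0], [-4, -30, 0], [-4, -30, 0], [-4, -30, 0], [-4, -30, 0]], twist=[0, 0, 0, 0, 0, 0, 0, 0])

```text
time: 25.37
ee_pos: [0.4328, -0.0602, 0.2003]
ee_rot: [[-0.974, 0.225, 0.0], [0.225, 0.974, -0.0], [-0.0, -0.0, -1.0]]
wrist_force: [0.5, 0.0, -2.5]
width: 0.0149
grip_force: 60.0
```

Request:
step_arm(jaw=[-1, -1, -1, -1, -1, -1, -1, -1], linear=[[-4, -30, 0], [-4, -30, 0], [-4, -30, 0], [-4, -30, 0], [-4, -30, 0], [-3.5, -25, 0], [-2.5, -18, 0], [-1.5, -11, 0]], twist=[0, 0, 0, 0, 0, 0, 0, 0])

```text
time: 26.03
ee_pos: [0.4137, -0.2654, 0.2001]
ee_rot: [[-0.974, 0.227, -0.0], [0.227, 0.974, -0.001], [0.0, -0.001, -1.0]]
wrist_force: [-0.4, 0.2, -2.3]
width: 0.0149
grip_force: 60.0
```

Request:
step_arm(jaw=[-1, -1, -1, -1], linear=[[-1, -7, 0], [0, -4, 0], [0, 0, 0], [0, 0, 0]], twist=[0, 0, 0, 0])

```text
time: 26.37
ee_pos: [0.4133, -0.2736, 0.2002]
ee_rot: [[-0.975, 0.224, -0.0], [0.224, 0.975, 0.0], [0.0, 0.0, -1.0]]
wrist_force: [-1.4, 0.1, -2.0]
width: 0.0151
grip_force: 60.0
```

```bash
python3 g.py; python3 -c "
from h import *
plan((.4111,-.2902,.2),-13)"
```

```text
26.3667 [ 0.41329138 -0.27355772  0.20016114]
top tip [-127.4   -5.8   41.2] 0.91
top turner_tip [-162.   160.5  195.6] 0.15
top rect [-146.4   -3.4   39. ] [121.   88.7]
scene tip [-133.6   -5.7   39. ] 0.78
scene rect [-129.   -13.7   39. ] [119.9 115.4]
top tip [-129.1   -7.    37.7] 0.65
top turner [-232.3  170.7  199.2] 0.54
top turner_tip [-28.4 612.7 201.1] 0.54
top rect [-147.2   -5.4   39. ] [117.9  86.8]
scene tip [-134.7   -4.8   39.1] 0.69
scene turner_tip [-164.5  157.6  200. ] 0.45
scene rect [-129.9  -14.3   39. ] [121.2 114.1]
t 27.3667 yaw -13.0 pos [ 0.4133 -0.2742  0.2001] twist 0.0 lin [ -1.5 -16.    0.1] w 0.015175646678847987 g 59.99961085617542 F [ 0.17  1.08 -2.12]
```

Request:
step_arm(jaw=[-1, -1, -1, -1, -1, -1, -1, -1], linear=[[-0.5, -4, 0], [-0.5, -6, 0], [-0.5, -5, 0], [0, -1, 5], [0, 0, 10], [0, 0, 15], [0, 0, 18], [0, 0, 15]], twist=[0, 0, 0, 0, 0, 0, 0, 0])

```text
time: 28.03
ee_pos: [0.4107, -0.2897, 0.1352]
ee_rot: [[-0.974, 0.225, -0.001], [0.225, 0.974, 0.001], [0.001, 0.001, -1.0]]
wrist_force: [-0.0, 0.3, -2.0]
width: 0.0153
grip_force: 60.0
```

Request:
step_arm(jaw=[-1, -1, -1, -1], linear=[[0, 0, 12], [0, 0, 8], [0, 0, 3], [0, 0, 0]], twist=[0, 0, 0, 0])

```text
time: 28.37
ee_pos: [0.4109, -0.2899, 0.1134]
ee_rot: [[-0.974, 0.225, -0.001], [0.225, 0.974, 0.001], [0.001, 0.001, -1.0]]
wrist_force: [-0.2, -0.7, -0.9]
width: 0.0153
grip_force: 60.0
```

```bash
python3 g.py; cat > k.py <<'E'
from h import *
import sys
plan((.4111,-.2902,.1),-13)
out=[]
for n in ("top","scene"):
    c=manip.camera(n)
    u,v=proj(c,[.52,-.31,.06])[0].astype(int); k=55
    f=c["frame"][max(v-k,0):v+k,max(u-k-10,0):u+k+10]; out.append(cv2.resize(f,(390,330),interpolation=cv2.INTER_CUBIC))
    for d in manip.tip_of(c,"crispbread")[:1]:
        a=np.radians(-13); q=np.array(d["point"])-[.542,-.3235,0]; print("bread in stand",np.round([q[0]*np.cos(a)+q[1]*np.sin(a),-q[0]*np.sin(a)+q[1]*np.cos(a),q[2]],4),d["p"])
cv2.imwrite(sys.argv[1],np.hstack(out)[:,:,::-1])
E
python3 k.py pics/k1.png
```

```text
28.3667 [ 0.41094913 -0.28993522  0.11342962]
top tip [-128.7   -7.2   39.2] 0.77
top turner [-232.2  184.6  111.9] 0.29
top rect [-144.7   -4.3   38.8] [120.8  90.4]
scene tip [-134.5   -4.7   37.7] 0.84
scene rect [-129.2  -12.1   38.9] [119.3 109.4]
top tip [-128.    -8.6   36.5] 0.85
top turner [-140.4   -3.6  110.6] 0.69
t 29.1167 yaw -13.0 pos [ 0.4112 -0.2902  0.1142] twist 0.0 lin [ 0.  -0.  14.2] w 0.015247696213938735 g 59.999680146574974 F [-0.86 -0.78 -1.47]
bread in stand [-0.0032 -0.0052  0.077 ] 0.58
bread in stand [ 0.0021 -0.0014  0.071 ] 0.75Traceback (most recent call last):
  File "g.py", line 10, in <module>
    r=rect(c,"crispbread",p[2]-.0414+.014); print(n,"rect",f([*(r[2]/1000),p[2]-.039]),r[3])
                                                                ~^^^
TypeError: 'NoneType' object is not subscriptable
```

View pics/k1.png

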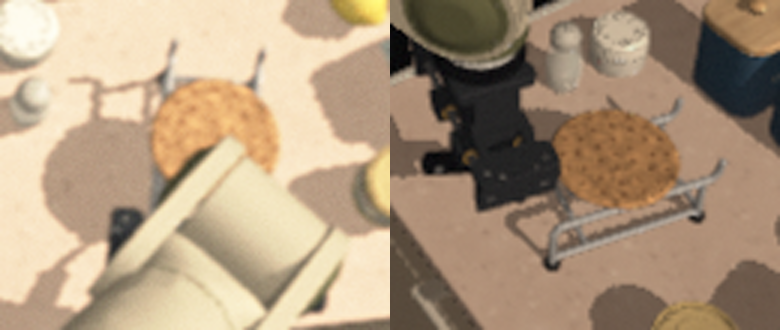

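The bread sits centred over the bars just above them, at (216,135) between the upturns at (172,65) and (260,70). I'll lower the blade through the gap.

Request:
step_arm(jaw=[-1, -1, -1, -1, -1, -1, -1, -1], linear=[[0, 0, 3], [0, 0, 4], [0, 0, 3], [0, 0, 2], [0, 0, 2], [0, 0, 2], [0, 0, 2], [0, 0, 0]], twist=[0, 0, 0, 0, 0, 0, 0, 0])

```text
time: 29.98
ee_pos: [0.4111, -0.2901, 0.0958]
ee_rot: [[-0.974, 0.225, -0.0], [0.225, 0.974, 0.0], [0.0, 0.0, -1.0]]
wrist_force: [0.0, -0.2, -1.4]
width: 0.0148
grip_force: 60.0
```

Request:
step_arm(jaw=[-1, -1, -1, -1, -1, -1, -1, -1], linear=[[0, 0, 2], [0, 0, 2], [0, 0, 2], [0, 0, 2], [0, 0, 1], [0, 0, 0], [0, 0, 0], [0, 0, 0]], twist=[0, 0, 0, 0, 0, 0, 0, 0])

```text
time: 30.65
ee_pos: [0.4112, -0.2902, 0.0872]
ee_rot: [[-0.974, 0.225, 0.0], [0.225, 0.974, -0.0], [-0.0, -0.0, -1.0]]
wrist_force: [-0.5, -0.9, -1.0]
width: 0.0151
grip_force: 60.0
```

```bash
python3 k.py pics/k2.png
```

```text
t 30.65 yaw -12.99 pos [ 0.4112 -0.2902  0.0872] twist 0.01 lin [  0.1   0.  -12.8] w 0.015070357988254004 g 59.99963164329529 F [-0.5  -0.92 -1.05]
bread in stand [-0.0086 -0.0051  0.063 ] 0.95
bread in stand [-0.0014 -0.0041  0.0596] 0.65
```

View pics/k2.png

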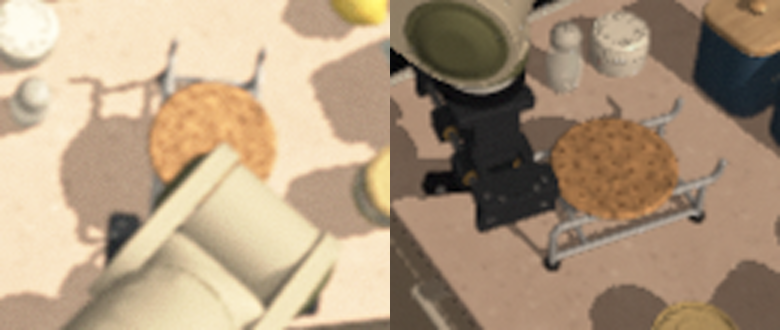

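The bread now rests on the bars at about 60 mm, some 5 mm off centre. I'll draw the turner out.

Request:
step_arm(jaw=[-1, -1, -1, -1, -1, -1, -1, -1], linear=[[0, 0, 2], [0, 0, 2], [0, 0, 0], [5, 0, 0], [10, 0, 0], [14, 0, 0], [16, 0, 0], [16, 0, 0]], twist=[0, 0, 0, 0, 0, 0, 0, 0])

```text
time: 31.52
ee_pos: [0.3508, -0.2761, 0.0831]
ee_rot: [[-0.974, 0.225, -0.0], [0.225, 0.974, -0.0], [0.0, -0.0, -1.0]]
wrist_force: [0.0, 0.6, -2.0]
width: 0.015
grip_force: 60.0
```

Request:
step_arm(jaw=[-1, -1, -1, -1, -1, -1, -1, -1], linear=[[16, 0, 0], [16, 0, 0], [16, 0, 0], [16, 0, 0], [14, 0, 0], [8, 0, 0], [0, 0, 0], [0, 0, 0]], twist=[0, 0, 0, 0, 0, 0, 0, 0])

```text
time: 32.18
ee_pos: [0.2681, -0.2575, 0.0834]
ee_rot: [[-0.974, 0.226, 0.0], [0.226, 0.974, -0.001], [-0.001, -0.001, -1.0]]
wrist_force: [-0.4, 0.4, -0.8]
width: 0.0153
grip_force: 60.0
```

```bash
python3 k.py pics/k3.png; python3 d.py; python3 -c "
from h import *
plan((.4325,.0082,.16),-8)"
```

```text
t 32.1833 yaw -13.04 pos [ 0.2681 -0.2575  0.0834] twist -0.04 lin [-146.7    0.3  -16.6] w 0.01526982075552515 g 59.99952279031277 F [-0.41  0.41 -0.76]
bread in stand [-0.0054 -0.0026  0.0628] 0.81
bread in stand [-0.0046 -0.0034  0.0603] 0.66
t 32.3833 yaw -12.97 pos [ 0.2684 -0.2573  0.0832] twist -4.97 lin [-94.5 273.1 -70.8] w 0.015237016792765706 g 59.99965891242027 F [ 0.17 -0.79 -1.34]
top turner [-127.9   -0.5   42.4] 0.9
top turner_tip [-177.    -1.2   40.4] 0.6
scene turner [-124.8   -2.5   39.4] 0.81
scene turner_grip [-254.7  482.7   85. ] 0.73
scene turner_tip [-176.8    2.8   40.8] 0.79
wrist turner_grip [-1.4  2.5 -8.3] 0.65
t 32.9833 yaw -13.0 pos [ 0.2679 -0.2571  0.0831] twist -5.0 lin [-126.1  285.6  -76.9] w 0.015181553634058875 g 59.999619126319885 F [ 0.84  0.66 -0.82]
```

View pics/k3.png

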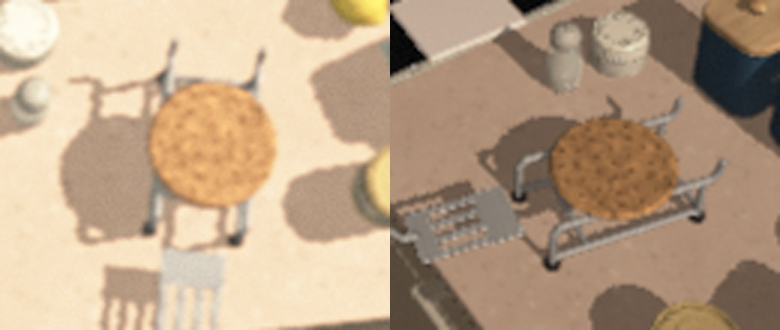

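The bread is centred on both bars, its centre at (213,143), and the blade is clear of the stand. I'll return the turner to the rest.

Request:
step_arm(jaw=[-1, -1, -1, -1, -1, -1, -1, -1], linear=[[0, 0, -10], [0, 0, -20], [0, 0, -25], [0, 0, -15], [0, 0, -7], [-4, 10, 0], [-9, 20, 0], [-13, 30, 0]], twist=[0, 0, -2.5, -2.5, 0, 0, 0, 0])

```text
time: 33.65
ee_pos: [0.3019, -0.2016, 0.1598]
ee_rot: [[-0.99, 0.144, -0.0], [0.144, 0.99, -0.0], [0.0, -0.0, -1.0]]
wrist_force: [0.5, 0.3, -1.2]
width: 0.0152
grip_force: 60.0
```

Request:
step_arm(jaw=[-1, -1, -1, -1, -1, -1, -1, -1], linear=[[-15, 35, 0], [-15, 35, 0], [-15, 35, 0], [-15, 35, 0], [-15, 35, 0], [-13, 30, 0], [-8, 14, 0], [-4, 6, 0]], twist=[0, 0, 0, 0, 0, 0, 0, 0])

```text
time: 34.32
ee_pos: [0.4328, 0.0095, 0.1594]
ee_rot: [[-0.99, 0.138, -0.001], [0.138, 0.99, 0.001], [0.001, 0.0, -1.0]]
wrist_force: [0.1, -0.4, -1.2]
width: 0.0154
grip_force: 60.0
```

```bash
python3 d.py; python3 -c "
from h import *
plan((.4325,.0082,.054),-8)"
```

```text
t 34.3167 yaw -7.91 pos [0.4328 0.0095 0.1594] twist 0.09 lin [ 31.2 -14.    5.4] w 0.015394874274642567 g 59.99970182776451 F [ 0.07 -0.43 -1.19]
top turner [-129.9   -0.6   43.1] 0.64
top turner_grip [-2.9 -0.9 -7.7] 0.83
top turner_tip [-178.9   -1.3   42.1] 0.66
scene turner [-127.7   -1.9   40. ] 0.94
scene turner_grip [-2.7 -3.9 -9. ] 0.83
scene turner_tip [-175.6   -1.5   39.4] 0.63
wrist turner_grip [-0.1 -2.3 -9.2] 0.8
t 34.9167 yaw -8.03 pos [0.4322 0.0073 0.1602] twist -0.03 lin [-1.000e-01  9.000e-01  1.062e+02] w 0.01494156429929737 g 59.99962314963341 F [-0.53 -0.31 -1.35]
```

Request:
step_arm(jaw=[-1, -1, -1, -1, -1, -1, -1, -1], linear=[[0, 1, 10], [0, 0, 20], [0, 0, 25], [0, 0, 25], [0, 0, 14], [0, 0, 7], [0, 0, 3], [0, 0, 0]], twist=[0, 0, 0, 0, 0, 0, 0, 0])

```text
time: 35.58
ee_pos: [0.4326, 0.0085, 0.0562]
ee_rot: [[-0.99, 0.139, -0.0], [0.139, 0.99, -0.0], [0.0, -0.0, -1.0]]
wrist_force: [0.3, 0.2, -0.9]
width: 0.0151
grip_force: 60.0
```

Request:
step_arm(jaw=[-1, -1, -1, -1, -1], linear=[[0, 0, 1], [0, 0, 1], [0, 0, 1], [0, 0, 0.5], [0, 0, 0]], twist=[0, 0, 0, 0, 0])

```text
time: 36.0
ee_pos: [0.4326, 0.0085, 0.0529]
ee_rot: [[-0.99, 0.139, 0.001], [0.139, 0.99, -0.0], [-0.001, -0.0, -1.0]]
wrist_force: [-1.0, -0.6, 1.3]
width: 0.0148
grip_force: 60.0
```

Request:
step_arm(jaw=[-0.5, -0.3, 0, 0.3, 0.3, 0.3, 0.3, 0.3], linear=[[0, 0, 0], [0, 0, 0], [0, 0, 0], [0, 0, 0], [0, 0, 0], [0, 0, 0], [0, 0, 0], [0, 0, 0]], twist=[0, 0, 0, 0, 0, 0, 0, 0])

```text
time: 36.67
ee_pos: [0.4325, 0.0086, 0.0527]
ee_rot: [[-0.99, 0.139, 0.0], [0.139, 0.99, -0.0], [-0.0, -0.0, -1.0]]
wrist_force: [0.5, 0.1, 0.1]
width: 0.0572
grip_force: 0.0
```

Request:
step_arm(jaw=[0.3, 0.3, 0.3, 0.3, 0.3, 0.3, 0.3, 0.3], linear=[[0, 0, -15], [0, 0, -25], [0, 0, -30], [0, 0, -30], [0, 0, -30], [0, 0, -20], [0, 0, 0], [0, 0, 0]], twist=[0, 0, 0, 0, 0, 0, 0, 0])

```text
time: 37.33
ee_pos: [0.4326, 0.0086, 0.2028]
ee_rot: [[-0.99, 0.139, 0.001], [0.139, 0.99, -0.0], [-0.001, -0.0, -1.0]]
wrist_force: [-0.1, -0.1, -0.0]
width: 0.0573
grip_force: 0.0
```

```bash
python3 -c "
from h import *
for n in ('top','scene'):
    c=manip.camera(n)
    for t in ('turner','turner_tip','turner_grip','tool_rest','crispbread','spice_jar','shaker','tin','timer'):
        print(n,t,[(np.round(d['point'],4).tolist(),round(d['p'],2)) for d in manip.tip_of(c,t)[:1]])
cv2.imwrite('pics/end.png',c['frame'][:,:,::-1])
s=manip.observe();print(s['time'],s['width'],s['ee_pos'])
"
```

```text
top turner [([0.558, -0.0105, 0.0091], 0.51)]
top turner_tip [([0.6078, -0.0167, 0.0145], 0.61)]
top turner_grip [([0.4344, 0.0072, 0.0633], 0.73)]
top tool_rest [([0.5653, -0.0052, -0.0025], 0.92)]
top crispbread [([0.5321, -0.326, 0.0583], 0.58)]
top spice_jar [([0.6234, 0.1548, -0.0022], 0.73)]
top shaker [([0.6038, -0.1559, 0.001], 0.77)]
top tin [([0.4794, -0.5053, 0.0007], 0.71)]
top timer [([0.6786, -0.1555, -0.0004], 0.88)]
scene turner [([0.5558, -0.0102, 0.0163], 0.63)]
scene turner_tip [([0.6097, -0.0144, 0.0146], 0.81)]
scene turner_grip [([0.4341, 0.0075, 0.0602], 0.79)]
scene tool_rest [([0.5623, -0.0001, 0.0007], 0.64)]
scene crispbread [([0.5434, -0.3255, 0.0633], 0.75)]
scene spice_jar [([0.6206, 0.1563, -0.0007], 0.89)]
scene shaker [([0.6087, -0.1591, -0.0006], 0.75)]
scene tin [([0.4831, -0.5044, -0.0003], 0.72)]
scene timer [([0.6798, -0.159, -0.0001], 0.75)]
38.3333 0.05722719900674502 [0.43246688 0.00857937 0.2026385 ]
```

View pics/end.png

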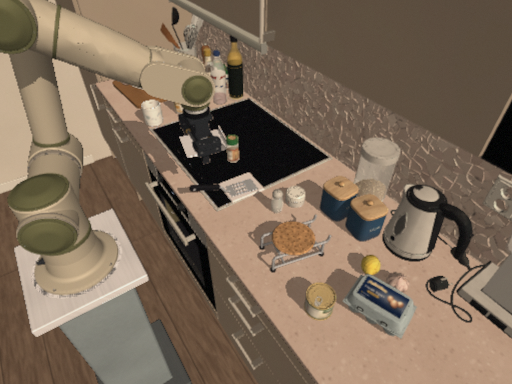

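The bread is on the stand at (293,238), the turner lies flat on its rest at (240,188), and the bystanders have not moved.

```bash
python3 -c "
from station import manip
print(manip.hand_in())"
```

```text
the job is handed in; nothing more can be done
None
```

The crispbread rests level across the two bars, roughly 5 mm off centre by the camera estimates; the turner lies flat on its rest, the bystanders have not moved, and the job was handed in at about 38 s, with no verdict returned.

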